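Hang the lift-off door on the key cupboard

TASK

Hang the green door on the green key cupboard: take it out of the wooden stand and lower it so that both of its hinge eyes drop over the cupboard's two upright pintles at once, and let go with the door hanging upright, fully down on both. Leave the grey door where it stands.

Things in the scene. Friction and masses are not known exactly. Their poses are not given: they have to be found in the camera images.
- door_green: Loose green door, 0.25 kg. Origin: on its hinge axis, underside of the lower eye; z up, +y from leaf to eyes. Leaf spans y -124 to -34, z -12 to 118 mm, 18 thick (x). Two steel eyes (rings, bore 30, outside 38, 14 high) on arms past the +y edge, undersides at z 0 and 90. Small knob on the -x face, far edge, mid height. Starts upright in a slot of a fixed wooden stand to the right of the grinder.
- green_grip (a point): Middle of the green door's straight top edge (door frame y -79, z 118 mm; axes as the door), 18 mm thick in x: pinch the leaf here from above, fingers closing along x. In the stand the leaf's foot is 10 mm above the bench in a slot 24 wide whose walls reach 30 mm above the bench; draw it straight up.
- door_grey: Loose grey door, same size, shape and axes, upright in another such stand farther right, beyond the cupboard. Not wanted: leave it.
- cupboard: Fixed green key cupboard, 130 wide, 65 deep, 185 high, door missing. Origin: at bench level on the upright axis shared by its two pintles; z up, open front faces -x, front face at x +30, body from y -127 to +3 mm. A door hung on it is closed when its axes match the cupboard's; any swing is fine. 30 to 90 degrees ajar (door yaw that much below cupboard yaw) leaves room for fingers.
- pintle_top (a point): Foot of the upper pintle, on top of its shoulder, z 145; the lower one is at z 55. Pintles: 30 high, 26 thick at the foot, tapering to 6 at the tip, on round shoulders 36 across, 6 thick. Hung, the door's origin is at z 55, its lower eye between the shoulders: so move the eyes in sideways over both pintles, door 35 to 65 mm above hung height, from the front or +y side, then lower.

How it is judged:
At the end, for the whole second after the job is handed in: The green door hangs at rest on both pintles: its hinge axis within 10 mm of the pintle axis, its lower eye at most 6 mm above the lower shoulder, upright within 5 degrees, at any swing; the grey door still stands within 30 mm of where it stood (horizontal distance between door_green and cupboard below 0.01 m and z of door_green in the frame of cupboard between 0.05 and 0.061 m and angle between door_green's own z axis and vertical below 0.09 rad and linear speed of door_green below 0.03 m/s and distance of door_grey from where it was at the start of the episode below 0.03 m and angle between door_grey's own z axis and vertical below 0.2 rad); the robot touches nothing.
It fails at once if the grey door is taken from its slot or shifted by more than 50 mm (distance of door_grey from where it was at the start of the episode above 0.05 m).
It also fails if it takes over 32 s, if anything falls off the work surface, if the arm or the gripper's body presses on something with over 40 N, if the wrist force passes 120 N, or if a joint passes its speed limit or range.

ROBOT

A 7-joint arm with a two-finger parallel gripper is mounted at the origin on a cart in front of the work surface, level with it; the furniture and walls round the work are solid. World frame = base frame: x ahead of the robot, y to its left, z up, the work surface at z = 0. Lengths are in m, angles in rad, forces in N, time in s.
With the tool pointing down it reaches from about 0.425 to 0.875 m from the base axis. Payload 9.9 kg.
Tool frame: the origin (TCP) lies at the very end of the fingers, on their centre line; the grasp point (between the pads) lies 19 mm behind it; z points along the fingers, y is the line along which they close (so a half turn about z gives the same grasp; the last joint's range is limited). The gripper opens to 85 mm and grips with 20 to 120 N. Pads are 22 mm wide; open, the fingers measure 114 mm over their backs; the gripper's body (76 mm by 85 mm) begins 54 mm behind the grasp point. The pads swing forward as they close: fully open they stand 13 mm farther back than shut.
Start: joints at [1.1, 0.576, 0.025, 1.437, -0.015, 1.129, -0.057], TCP at [0.255, -0.625, 0.231] pointing down, gripper open.
Joint ranges: [-2.76, 2.76], [-0.34, 2.15], [-1.52, 1.57], [0.19, 2.46], [-1.09, 4.23], [0.17, 1.99], [-2.82, 2.82]. Speed limits (rad/s): [2.22, 2.22, 3.01, 3.01, 3.14, 3.14, 3.14].

INTERFACE

Orientations are given as a unit quaternion [w, x, y, z].
In Python, from plant import r gives the robot as it stands.
- The arm moves only by the tool shift_gripper, called after "Emit:" as a command line: name --argument value ..., lists and objects as JSON in quotes. Schema: {"type":"object","properties":{"steps":{"type":"string"},"grip_n":{"type":"number"},"only":{"type":"string"},"quiet":{"type":"boolean"},"lines":{"type":"string"}},"required":["steps"],"additionalProperties":false}. steps is a string of 1 to 8 rows, parted by a bar, with the numbers parted by spaces; each row has 7 numbers: a rotation vector rx, ry, rz in normalised numbers (1 is pi rad), then dx, dy, dz in parts of the range, where 1.0 means 0.3 m, then the finger opening in m; each row is the pose to reach, as a shift and turn from the pose commanded when the call began, along the tool's axes at that moment; what a row does not reach only later rows make up. A row lasts 1/10 s, in which the tool goes at most 0.05 m and 0.15 rad, less where a joint would pass 70% of its speed; a pose out of reach is approached as far as the arm can. The fingers move at their own pace and stop on an object; grip_n is the grip in N (left out, the last holds). Time passes only in rows, so rows that do not move let the fingers close. The tool returns the time, the measured TCP pose, the force, the opening and the grip force at its end. only (a regular expression) keeps the lines of the reply that match it, lines (a string "A,B") keeps lines A to B, and quiet returns only ok. Input that does not fit is refused with a message, and nothing moves.
- r.observe(): the state, without advancing time (a new reading comes with each control period).
- r.read_camera(name): name is "side" or "top" or "wrist"; returns a dict with "color" (400x640x3 uint8, red, green, blue), "vfov" (degrees; the focal length in pixels is half the picture's height over the tangent of half this angle, whatever the lens; pixels are square), "cx", "cy" (the principal point, pixels), "rvec" (rotation vector, rad) and "tvec" (3), from world to camera coordinates, as OpenCV has them. Camera axes: x right, y down, z forward; pixel columns grow to the right and rows downward; lengths in m; the calibration is good to about 2 mm. The wrist camera is an equidistant fisheye: a pixel r from the principal point sees the ray r / f radians off the axis. A picture is of the moment at which its call begins. There is no depth.
- r.hand_in(): hands the job in; it is judged then, once.
The state is a dict: "time": time; "qpos": joint angles; "joint_vel": joint speeds; "joint_torque": joint torques, N m; "tool_pos": TCP position; "tcp_rot": TCP orientation; "ft_force": force on the tool from outside, world axes, zero at the start; "torque": the same for the moment, N m; "grip_width": finger opening in m; "finger_force": force on a finger pad.
Only numpy, scipy, OpenCV 4.12 (cv2) and the standard library are available. Lean on these libraries where they do the work, as an engineer would, in place of code of your own. Each camera call takes 0.05 s, during which the arm holds its last target. There are 200 camera calls.

## Working session

There is one attempt and no reset: what is moved stays moved. The work goes in short steps, Python scripts to look and compute and a tool call to move; the robot and the scene stay as the last step left them, time stands still between calls to the robot, and variables do not carry over. Pictures are saved under pics/ and viewed, at most 10 in all, crops included, and the job is handed in when it is done.

```bash
mkdir -p pics; ls
```

Create h.py:
```python
import numpy as np,cv2
from plant import r
def cam(n):
    d=r.read_camera(n);R=cv2.Rodrigues(np.array(d['rvec'],float))[0];t=np.array(d['tvec'],float).ravel()
    f=d['color'].shape[0]/2/np.tan(np.radians(d['vfov'])/2)
    return dict(img=d['color'],R=R,t=t,f=f,cx=d['cx'],cy=d['cy'],C=-R.T@t,n=n)
def ray(c,u,v):
    a=np.array([u-c['cx'],v-c['cy']])/c['f']
    if c['n']=='wrist':
        th=np.hypot(*a);k=np.append(a/max(th,1e-9)*np.sin(th),np.cos(th))
    else: k=np.append(a,1)
    k=c['R'].T@k;return k/np.linalg.norm(k)
def onz(c,u,v,z):
    d=ray(c,u,v);return c['C']+d*(z-c['C'][2])/d[2]
def proj(c,P):
    p=c['R']@np.asarray(P)+c['t'];return np.array([c['cx']+c['f']*p[0]/p[2],c['cy']+c['f']*p[1]/p[2]])
def save(c,name):cv2.imwrite('pics/'+name,c['img'][:,:,::-1])
```

Run:
```python
from h import *
for n in('side','top','wrist'):
    c=cam(n);save(c,n+'0.png');print(n,c['C'],c['f'],c['R'][2],c['cx'],c['cy'])
s=r.observe();print(s['tool_pos'],s['tcp_rot'],s['time'])
```

```text
pics
plant.py
side [ 0.36376017 -1.13729808  0.51326893] 430.310661950497 [ 0.15255493  0.86179003 -0.48378192] 323.66678429295814 199.19388642367056
top [ 0.44083023 -0.38466501  0.96555141] 512.2199744904997 [ 0.0753096  -0.03177532 -0.9966538 ] 323.503009606604 202.38924084925998
wrist [ 0.33110823 -0.59368304  0.3718245 ] 309.70691628693146 [-0.29809588 -0.11931713 -0.94704924] 318.68279712743254 204.84369575048507
[ 0.25450255 -0.62478761  0.23063938] [-6.35067977e-04  9.81352953e-01  1.92213298e-01 -1.65135265e-04] 0.15
```

View pics/top0.png

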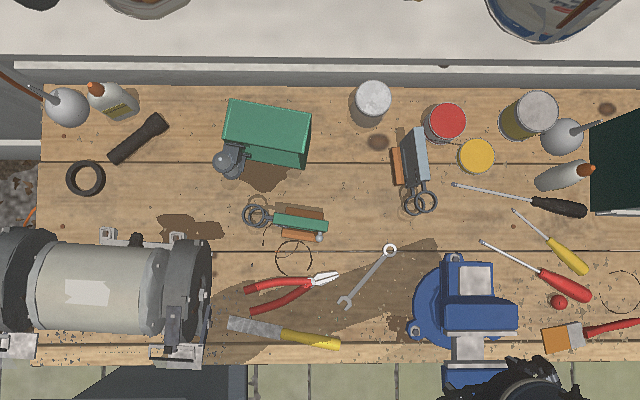

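View pics/side0.png

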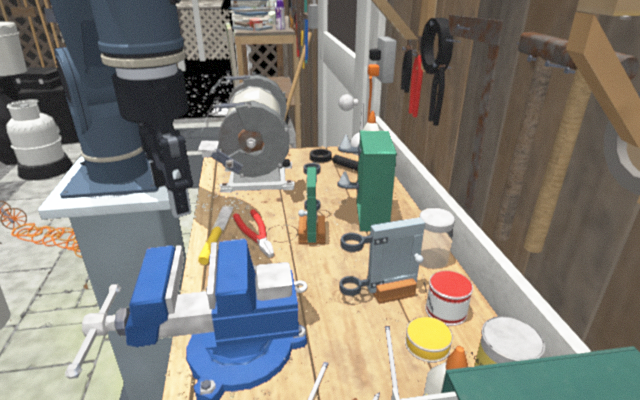

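The top view shows the green door at about (300,222), with its eyes near (255,214). The cupboard is at (265,135) with pintles near (228,160), and the grey door is at (415,165). In the side view the green door is at (312,205) and the cupboard at (377,180).

Run:
```python
import cv2,numpy as np
a=cv2.imread('pics/top0.png')[92:247,205:335];a=cv2.resize(a,None,fx=3.8,fy=3.8,interpolation=cv2.INTER_CUBIC)
b=cv2.imread('pics/side0.png')[125:250,290:400];b=cv2.resize(b,(int(110*2.7),int(125*2.7)),interpolation=cv2.INTER_CUBIC)
o=np.zeros((590,800,3),np.uint8);o[:a.shape[0],:a.shape[1]]=a;o[:b.shape[0],500:500+b.shape[1]]=b
cv2.imwrite('pics/crop.png',o)
hsv=cv2.cvtColor(cv2.imread('pics/top0.png'),cv2.COLOR_BGR2HSV)
m=cv2.inRange(hsv,(65,70,40),(90,255,255));m[:,335:]=0
for c in cv2.findContours(m,0,2)[0]:
    if cv2.contourArea(c)>100:print(cv2.boundingRect(c),cv2.minAreaRect(c),cv2.approxPolyDP(c,2,True)[:,0].tolist())
```

```text
(273, 213, 55, 19) ((300.08111572265625, 222.51351928710938), (54.909263610839844, 11.836727142333984), 9.462322235107422) [[274, 213], [275, 223], [325, 231], [327, 221]]
(222, 98, 89, 71) ((264.7603759765625, 133.11131286621094), (83.72840881347656, 56.69943618774414), 10.61965560913086) [[229, 98], [222, 138], [257, 144], [249, 147], [245, 145], [245, 151], [252, 154], [251, 158], [247, 158], [300, 168], [297, 154], [290, 152], [303, 153], [310, 113]]
```

View pics/crop.png

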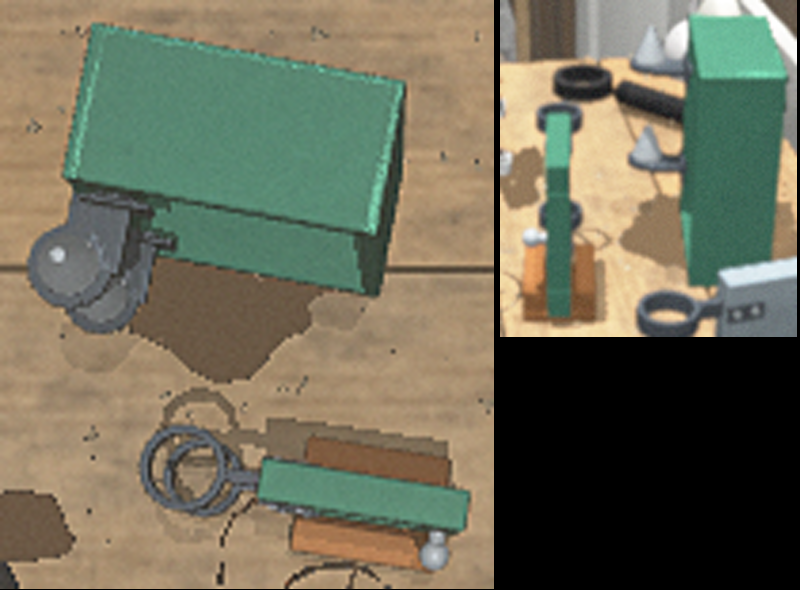

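The crop shows the upper eye ring at about (184,471), the upper shoulder disc at about (72,267) with its tip at (58,255), and the door's top strip. The scale is 3.8 with offset (205,92).

Run:
```python
from h import *
c=cam('top')
f=lambda u,v:(205+(u+.5)/3.8-.5,92+(v+.5)/3.8-.5)
# door: top strip
q=[onz(c,*p,.140)[:2] for p in [(274,213),(275,223),(325,231),(327,221)]]
print('top corners',np.round(q,4).tolist())
k=lambda a,b:np.linalg.norm(q[a]-q[b])
print('len',k(0,3),k(1,2),'th',k(0,1),k(2,3))
g=onz(c,300.1,222.5,.140);e=onz(c,*f(184,471),.126)
print('grip',g,'eye',e,'dist(.079)',np.linalg.norm((e-g)[:2]))
d=(e-g)[:2];print('door yaw from eye',np.degrees(np.arctan2(-d[0],d[1])))
d=np.array(q[0])+q[1]-q[2]-q[3];print('door yaw leaf',np.degrees(np.arctan2(-d[0],d[1])))
p1=onz(c,*f(72,267),.145);p2=onz(c,*f(58,255),.175);print('pintle',p1,p2)
Q=np.array([onz(c,*p,.185)[:2] for p in [(229,98),(222,138),(303,153),(310,113)]])
print(Q.round(4).tolist());d=Q[0]-Q[3];d2=Q[1]-Q[2];print(np.linalg.norm(d),np.linalg.norm(d2),np.degrees([np.arctan2(-d[0],d[1]),np.arctan2(-d2[0],d2[1])]),np.linalg.norm(Q[0]-Q[1]))
y=np.arctan2(-(d+d2)[0],(d+d2)[1]);ey=np.array([-np.sin(y),np.cos(y)]);ex=np.array([np.cos(y),np.sin(y)])
print('axis from cupboard',Q.mean(0)-ex*(.03+.0325)+ey*.062, 'Q1-based',Q[1]-.003*ey-.03*ex)
s=r.observe();from scipy.spatial.transform import Rotation as T
w=s['tcp_rot'];print(T.from_quat([*w[1:],w[0]]).as_matrix().round(4),s['tool_pos'],s['grip_width'],s['time'])
```

```text
top corners [[0.4861, -0.3312], [0.47, -0.3329], [0.457, -0.4133], [0.4731, -0.4166]]
len 0.0863166735702217 0.08142566616372333 th 0.01618327127354144 0.016431369616961154
grip [ 0.47072697 -0.37322076  0.14      ] eye [ 0.48261215 -0.29619803  0.126     ] dist(.079) 0.07793432367077072
door yaw from eye -8.771974332086572
door yaw leaf -8.883446587504944
pintle [ 0.56803527 -0.25030434  0.145     ] [ 0.56830162 -0.24948187  0.175     ]
[[0.6614, -0.2639], [0.5988, -0.254], [0.576, -0.3782], [0.6386, -0.3889]]
0.1270556341996451 0.1262497192162427 [-10.32976406 -10.41124415] 0.06334617207512817
axis from cupboard [ 0.56836563 -0.24900636] Q1-based [ 0.56875294 -0.25153173]
[[ 9.261e-01  3.772e-01 -4.000e-04]
 [ 3.772e-01 -9.261e-01  9.000e-04]
 [-0.000e+00 -1.000e-03 -1.000e+00]] [ 0.25454822 -0.62489822  0.23076879] 0.08528206101788673 0.2
```

Careful with the scale: shifts go in shares of 0.3 m and turns go in shares of pi rad. That gives: 0.264 m / 0.3 = 0.88, -0.05 m / 0.3 = -0.1667, -1.03 rad / 3.1416 = -0.3279.

Emit:
shift_gripper --steps "0 0 -0.0446 0 0 -0.1667 0.085 | 0 0 -0.0891 0 0 -0.3333 0.085 | 0 0 -0.1337 0.1467 -0.0733 -0.3333 0.085 | 0 0 -0.1783 0.2933 -0.1467 -0.3333 0.085 | 0 0 -0.2228 0.44 -0.22 -0.3333 0.085 | 0 0 -0.2674 0.5867 -0.2933 -0.3333 0.085 | 0 0 -0.3119 0.7333 -0.3667 -0.3333 0.085 | 0 0 -0.3279 0.88 -0.44 -0.3333 0.085"

```text
time: 1.0
tool_pos: [0.4502, -0.4017, 0.3314]
tcp_rot: [0.0, 0.758, 0.653, -0.0]
ft_force: [1.3, -0.2, -0.2]
grip_width: 0.0847
finger_force: 0.0
```

Add to h.py:
```python
from scipy.spatial.transform import Rotation as T
def goto(P,yang):
    "tool-axis shift to world P, tool y at angle yang (deg)"
    s=r.observe();w=s['tcp_rot'];M=T.from_quat([*w[1:],w[0]]).as_matrix();y=np.radians(yang)
    G=np.array([[-np.sin(y),np.cos(y),0],[np.cos(y),np.sin(y),0],[0,0,-1]]).T
    print('pos',np.round(s['tool_pos'],4),'t',s['time'],'w',round(s['grip_width'],4),'F',np.round(s['ft_force'],1),'q7',round(s['qpos'][6],2))
    print('rot',T.from_matrix(M.T@G).as_rotvec().round(4),'shift',(M.T@(np.array(P)-s['tool_pos'])).round(4))
```

```bash
python3 -c "
from h import *
goto([.4706,-.3735,.105],-8.8)"
```

```text
pos [ 0.4502 -0.4017  0.3314] t 1.0 w 0.0847 F [ 1.3 -0.2 -0.2] q7 0.39
rot [0.     0.0001 0.0047] shift [0.0309 0.016  0.2264]
```

To row units: 0.15 m / 0.3 = 0.5, 0.13 m / 0.3 = 0.4333, 0.005 rad / 3.1416 = 0.0016.

Emit:
shift_gripper --steps "0 0 0.0016 0.1033 0.0533 0.1 0.085 | 0 0 0.0016 0.1033 0.0533 0.2667 0.085 | 0 0 0.0016 0.1033 0.0533 0.4333 0.085 | 0 0 0.0016 0.1033 0.0533 0.5 0.085 | 0 0 0.0016 0.1033 0.0533 0.5 0.085"

```text
time: 1.5
tool_pos: [0.4681, -0.374, 0.178]
tcp_rot: [-0.003, 0.761, 0.649, -0.001]
ft_force: [0.1, 1.0, 0.4]
grip_width: 0.0851
finger_force: 0.0
```

Run:
```python
from h import *
goto([.4706,-.3735,.105],-8.8)
c=cam('wrist');save(c,'w1.png')
```

```text
pos [ 0.4681 -0.374   0.178 ] t 1.5 w 0.0851 F [0.1 1.  0.4] q7 0.28
rot [-0.0058 -0.0029 -0.0051] shift [0.0006 0.0028 0.073 ]
```

View pics/w1.png

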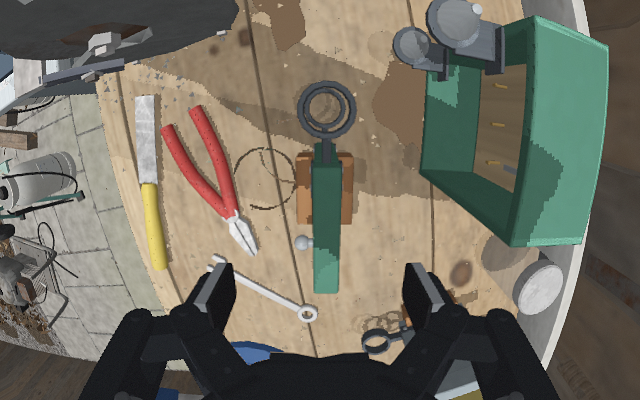

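The wrist view shows the door strip (about x 327) between the open fingers (about 220 and 418), so it is almost centred. Descending.

To row units: 0.073 m / 0.3 = 0.2433, 0.06 m / 0.3 = 0.2.

Emit:
shift_gripper --steps "0 0 0 0.0033 0.01 0.1 0.085 | 0 0 0 0.0033 0.01 0.2 0.085 | 0 0 0 0.0033 0.01 0.2433 0.085 | 0 0 0 0.0033 0.01 0.2433 0.085 | 0 0 0 0.0033 0.01 0.2433 0.0 | 0 0 0 0.0033 0.01 0.2433 0.0 | 0 0 0 0.0033 0.01 0.2433 0.0 | 0 0 0 0.0033 0.01 0.2433 0.0" --grip_n 60

```text
time: 2.35
tool_pos: [0.4734, -0.3749, 0.1092]
tcp_rot: [0.001, 0.761, 0.649, 0.0]
ft_force: [-0.9, -0.1, -0.5]
grip_width: 0.0275
finger_force: 0.0
```

Emit:
shift_gripper --steps "0 0 0 0 0 0 0 | 0 0 0 0 0 0 0 | 0 0 0 0 0 0 0 | 0 0 0 0 0 0 0"

```text
time: 2.75
tool_pos: [0.4733, -0.3749, 0.109]
tcp_rot: [0.001, 0.761, 0.649, 0.0]
ft_force: [-2.3, -0.3, 5.3]
grip_width: 0.0172
finger_force: 59.7
```

```bash
python3 -c "
from h import *
goto([.4706,-.3735,.188],-8.8)"
```

```text
pos [ 0.4733 -0.3749  0.109 ] t 2.75 w 0.0172 F [-2.3 -0.3  5.3] q7 0.24
rot [ 0.001   0.0007 -0.0055] shift [ 0.0009 -0.0029 -0.079 ]
```

To row units: -0.1 m / 0.3 = -0.3333, -0.07 m / 0.3 = -0.2333.

Emit:
shift_gripper --steps "0 0 0 0 0 -0.05 0 | 0 0 0 0 0 -0.1333 0 | 0 0 0 0 0 -0.2333 0 | 0 0 0 0 0 -0.3333 0 | 0 0 0 0 0 -0.3333 0 | 0 0 0 0 0 -0.3333 0"

```text
time: 3.35
tool_pos: [0.4729, -0.3746, 0.2084]
tcp_rot: [0.0, 0.761, 0.649, 0.0]
ft_force: [-1.1, 0.3, -3.7]
grip_width: 0.017
finger_force: 59.0
```

Run:
```python
from h import *
goto([.4706,-.3735,.188],-67.8)
c=cam('top');d=cam('side')
a=cv2.resize(c['img'][92:247,195:335],None,fx=3.5,fy=3.5,interpolation=2)
b=cv2.resize(d['img'][100:250,280:400],None,fx=2.5,fy=2.5,interpolation=2)
o=np.zeros((560,800,3),np.uint8);o[:a.shape[0],:a.shape[1]]=a;o[:b.shape[0],500:500+b.shape[1]]=b
cv2.imwrite('pics/lift.png',o[:,:,::-1])
```

```text
pos [ 0.4729 -0.3746  0.2084] t 3.35 w 0.017 F [-1.1  0.3 -3.7] q7 0.28
rot [5.0000e-04 1.0000e-04 1.0243e+00] shift [ 0.0007 -0.0025  0.0204]
```

View pics/lift.png

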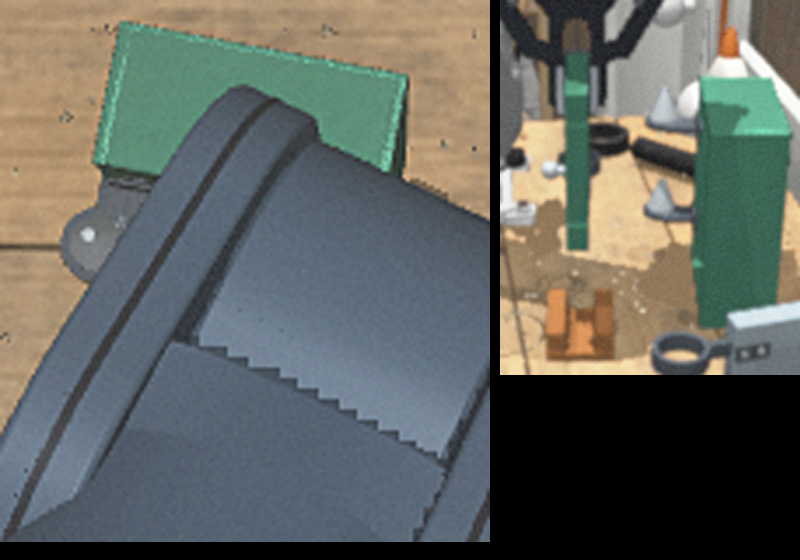

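The side view shows the door lifted clear of the stand at (576,150 in the crop) and hanging straight. Next I turn it and move to the pre-approach point.

To row units: 0.061 m / 0.3 = 0.2033, -0.053 m / 0.3 = -0.1767, 1.024 rad / 3.1416 = 0.3259.

Emit:
shift_gripper --steps "0 0 0.0382 0.0267 -0.0233 0 0 | 0 0 0.0796 0.0533 -0.0467 0 0 | 0 0 0.121 0.08 -0.07 0 0 | 0 0 0.1623 0.1067 -0.0933 0 0 | 0 0 0.2037 0.1333 -0.1167 0.0167 0 | 0 0 0.2451 0.1567 -0.1367 0.0333 0 | 0 0 0.2865 0.18 -0.1567 0.0467 0 | 0 0 0.3259 0.2033 -0.1767 0.0467 0"

```text
time: 4.25
tool_pos: [0.4292, -0.305, 0.1925]
tcp_rot: [-0.001, 0.982, 0.19, -0.001]
ft_force: [-0.9, 0.8, -2.3]
grip_width: 0.0171
finger_force: 58.9
```

Emit:
shift_gripper --steps "0 0 0 0 0 0 0 | 0 0 0 0 0 0 0 | 0 0 0 0 0 0 0"

```text
time: 4.55
tool_pos: [0.4305, -0.3064, 0.194]
tcp_rot: [-0.0, 0.981, 0.194, -0.0]
ft_force: [-0.4, -0.2, -1.9]
grip_width: 0.0171
finger_force: 58.9
```

Run:
```python
from h import *
goto([.43,-.3064,.192],-67.8)
c=cam('wrist');save(c,'w2.png')
```

```text
pos [ 0.4305 -0.3064  0.194 ] t 4.55 w 0.0171 F [-0.4 -0.2 -1.9] q7 -0.66
rot [-0.0002  0.0003  0.003 ] shift [-0.0005 -0.0002  0.002 ]
```

View pics/w2.png

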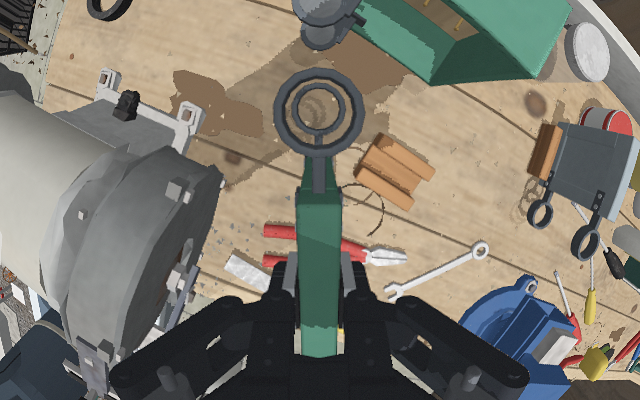

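The upper eye's ring spans columns 273–363 and rows 68–157, so its centre is about (318,112). The lower eye is at about (320,107), and the pintles are near (325,15).

Run:
```python
from h import *
c=cam('wrist');tz=r.observe()['tool_pos'][2]
g=c['img'].astype(int).max(2)
m=(g<100).astype(np.uint8);m[:,:265]=0;m[:,370:]=0;m[:55]=0;m[160:]=0
# inner hole of the upper ring & outer contour
mk=np.zeros_like(m);cv2.circle(mk,(318,112),52,1,-1);m&=mk
cs,h=cv2.findContours(m,cv2.RETR_CCOMP,2)
for k,q in enumerate(cs):
    if cv2.contourArea(q)>1000:
        p=cv2.convexHull(q)[:,0];P=np.array([onz(c,*x,tz+.017)[:2] for x in p])
        (x,y),rad=cv2.minEnclosingCircle(P.astype(np.float32));print(h[0][k][3],cv2.minEnclosingCircle(q),(x,y),rad)
s=r.observe();t=s['tool_pos'][:2]
for n,z in(('upper',.017),('low',-.073)):
    e=onz(c,*((318.2,112.3) if n=='upper' else (319.5,107)),tz+z)[:2];d=e-t;print(n,e,np.linalg.norm(d),'psi',np.degrees(np.arctan2(-d[0],d[1])))
# radius check
L,R=onz(c,273,112,tz+.017),onz(c,363,112,tz+.017);print(np.linalg.norm(L-R),(L+R)/2)
```

```text
-1 ((318.01983642578125, 113.78193664550781), 47.329978942871094) (0.5029233694076538, -0.27622005343437195) 0.019206231459975243
1 ((318.0422668457031, 108.47887420654297), 21.328004837036133) (0.5050286650657654, -0.27549031376838684) 0.008646978065371513
1 ((318.2480773925781, 110.897216796875), 34.752193450927734) (0.503872811794281, -0.2758694291114807) 0.013882237486541271
upper [ 0.50361693 -0.27602002] 0.07924223147756496 psi -67.44843657686076
low [ 0.50492961 -0.27622639] 0.08037838992462783 psi -67.9431617387027
0.0358149238205942 [ 0.50393587 -0.27579593  0.21110292]
```

To row units: 0.07 m / 0.3 = 0.2333, 0.055 m / 0.3 = 0.1833.

Emit:
shift_gripper --steps "0 0 0 0.05 0 0 0 | 0 0 0 0.1167 0 0 0 | 0 0 0 0.1833 0 0 0 | 0 0 0 0.2333 0 0 0 | 0 0 0 0.2333 0 0 0 | 0 0 0 0.2333 0 0 0 | 0 0 0 0.2333 0 0 0"

```text
time: 5.35
tool_pos: [0.4945, -0.2799, 0.1941]
tcp_rot: [-0.0, 0.981, 0.192, -0.0]
ft_force: [0.6, -0.8, -2.2]
grip_width: 0.0169
finger_force: 58.9
```

Run:
```python
from h import *
goto([.495,-.2803,.142],-67.8)
c=cam('wrist');d=cam('side');t=cam('top')
o=np.zeros((590,800,3),np.uint8)
for im,x,y in((c['img'][40:190,240:400],0,0),(d['img'][115:215,300:400],0,320),(t['img'][120:220,190:290],420,320)):
    k=2 if (x,y)==(0,0) else 2.6
    a=cv2.resize(im,None,fx=k,fy=k,interpolation=2);o[y:y+a.shape[0],x:x+a.shape[1]]=a
cv2.imwrite('pics/over.png',o[:,:,::-1])
```

```text
pos [ 0.4945 -0.2799  0.1941] t 5.35 w 0.0169 F [ 0.6 -0.8 -2.2] q7 -0.77
rot [-0.0002  0.0009 -0.0003] shift [0.0004 0.0006 0.0521]
```

View pics/over.png

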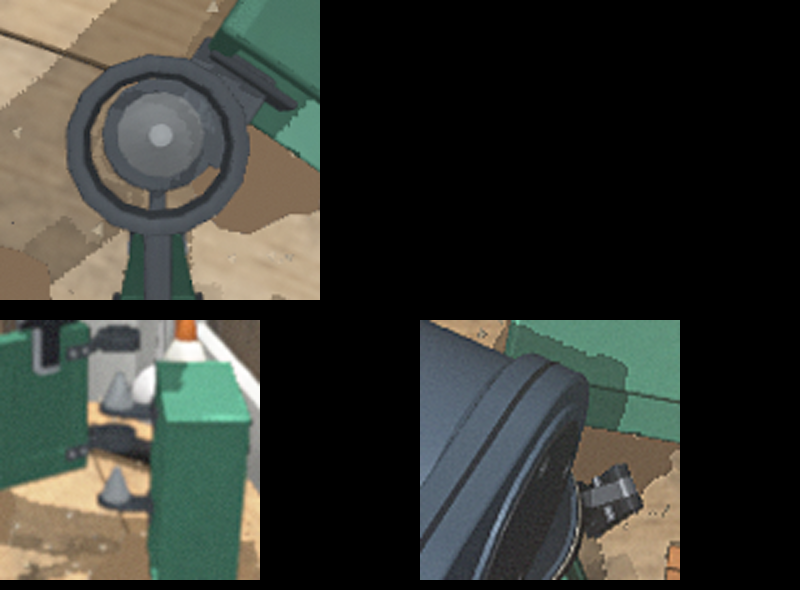

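The wrist crop shows the pintle tip at (161,135) inside the eye ring, whose centre is about (158,145). In the side view the upper eye is above the upper pintle and the lower eye lies between the pintles.

Run:
```python
from h import *
c=cam('wrist');tz=r.observe()['tool_pos'][2]
f=lambda u,v:(240+(u+.5)/2-.5,40+(v+.5)/2-.5)
e=onz(c,*f(158,145),tz+.017);p=onz(c,*f(161,135),.175)
print('eye',e,'tip',p,'d',p-e)
print('disc', onz(c,*f(155,140),.145))
```

```text
eye [ 0.56786789 -0.24999896  0.21143224] tip [ 0.56960782 -0.25010709  0.175     ] d [ 0.00173993 -0.00010813 -0.03643224]
disc [ 0.56721479 -0.24926544  0.145     ]
```

To row units: 0.042 m / 0.3 = 0.14, 0.001 m / 0.3 = 0.0033.

Emit:
shift_gripper --steps "0 0 0 0.0033 0.0017 0.0333 0 | 0 0 0 0.0033 0.0017 0.0667 0 | 0 0 0 0.0033 0.0017 0.0933 0 | 0 0 0 0.0033 0.0017 0.1133 0 | 0 0 0 0.0033 0.0017 0.1267 0 | 0 0 0 0.0033 0.0017 0.14 0 | 0 0 0 0.0033 0.0017 0.14 0 | 0 0 0 0.0033 0.0017 0.14 0"

```text
time: 6.35
tool_pos: [0.4964, -0.2796, 0.1524]
tcp_rot: [0.0, 0.981, 0.193, 0.0]
ft_force: [-0.6, -0.5, -1.6]
grip_width: 0.0171
finger_force: 58.9
```

Emit:
shift_gripper --steps "0 0 0 0 0 0.01 0 | 0 0 0 0 0 0.0167 0 | 0 0 0 0 0 0.0233 0 | 0 0 0 0 0 0.0233 0 | 0 0 0 0 0 0.0233 0"

```text
time: 6.85
tool_pos: [0.4963, -0.2796, 0.1453]
tcp_rot: [-0.0, 0.981, 0.193, -0.0]
ft_force: [1.0, 0.0, -2.7]
grip_width: 0.0171
finger_force: 58.9
```

To row units: 0.003 m / 0.3 = 0.01, 0.002 m / 0.3 = 0.0067.

Emit:
shift_gripper --steps "0 0 0 0 0 0.0033 0 | 0 0 0 0 0 0.0067 0 | 0 0 0 0 0 0.01 0 | 0 0 0 0 0 0.01 0 | 0 0 0 0 0 0.01 0"

```text
time: 7.35
tool_pos: [0.4962, -0.2796, 0.1423]
tcp_rot: [-0.0, 0.981, 0.193, -0.0]
ft_force: [0.4, -0.0, -1.8]
grip_width: 0.0172
finger_force: 58.9
```

Run:
```python
from h import *
d=cam('side')
cv2.imwrite('pics/hung.png',cv2.resize(d['img'][115:235,280:400],None,fx=4,fy=4,interpolation=2)[:,:,::-1])
```

```text
(no output)
```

View pics/hung.png

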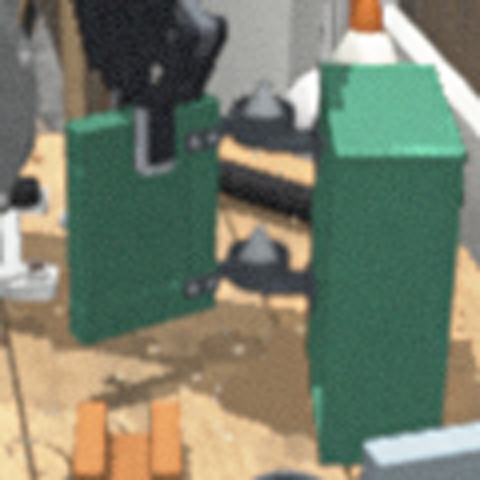

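Both eyes are over their pintles, at about (262,115) and (262,265) in the crop, and nearly seated. I lower a little more until contact.

To row units: 0.002 m / 0.3 = 0.0067, 0.001 m / 0.3 = 0.0033.

Emit:
shift_gripper --steps "0 0 0 0 0 0.0033 0 | 0 0 0 0 0 0.0067 0 | 0 0 0 0 0 0.0067 0 | 0 0 0 0 0 0.0067 0"

```text
time: 7.8
tool_pos: [0.4963, -0.2799, 0.1413]
tcp_rot: [0.0, 0.981, 0.193, 0.0]
ft_force: [-3.0, 1.4, 7.6]
grip_width: 0.017
finger_force: 60.6
```

Contact: the force is up about 10 N and the TCP has stopped at 0.1413. Releasing gently and drawing straight up.

To row units: -0.001 m / 0.3 = -0.0033.

Emit:
shift_gripper --steps "0 0 0 0 0 -0.0033 0.02 | 0 0 0 0 0 -0.0033 0.03 | 0 0 0 0 0 -0.0033 0.04 | 0 0 0 0 0 -0.0033 0.05 | 0 0 0 0 0 -0.0033 0.05 | 0 0 0 0 0 -0.0033 0.05 | 0 0 0 0 0 -0.0033 0.05" --grip_n 20

```text
time: 8.5
tool_pos: [0.4963, -0.2796, 0.1412]
tcp_rot: [-0.0, 0.981, 0.193, -0.0]
ft_force: [0.4, 0.2, -0.0]
grip_width: 0.05
finger_force: 0.0
```

```bash
python3 -c "
from h import *
goto([.495,-.28,.3],-67.8)"
```

```text
pos [ 0.4963 -0.2796  0.1412] t 8.5 w 0.05 F [ 0.4  0.2 -0. ] q7 -0.77
rot [-0.0001  0.0001  0.0003] shift [-1.300e-03 -1.000e-04 -1.588e-01]
```

To row units: -0.18 m / 0.3 = -0.6, -0.17 m / 0.3 = -0.5667.

Emit:
shift_gripper --steps "0 0 0 0 0 -0.0667 0.05 | 0 0 0 0 0 -0.2 0.05 | 0 0 0 0 0 -0.3333 0.05 | 0 0 0 -0.1333 0 -0.4667 0.05 | 0 0 0 -0.2667 0 -0.5667 0.05 | 0 0 0 -0.3333 0 -0.6 0.05 | 0 0 0 -0.3333 0 -0.6 0.05 | 0 0 0 -0.3333 0 -0.6 0.05"

```text
time: 9.3
tool_pos: [0.4037, -0.3175, 0.3216]
tcp_rot: [0.0, 0.981, 0.192, 0.001]
ft_force: [0.3, -0.1, 0.0]
grip_width: 0.0505
finger_force: 0.0
```

Run:
```python
from h import *
d=cam('side')
c=cam('wrist');o=np.zeros((400,800,3),np.uint8)
o[:,:400]=cv2.resize(d['img'][120:250,290:420],(400,400));o[:,400:]=c['img'][:,120:520]
cv2.imwrite('pics/fin.png',o[:,:,::-1])
```

```text
(no output)
```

View pics/fin.png

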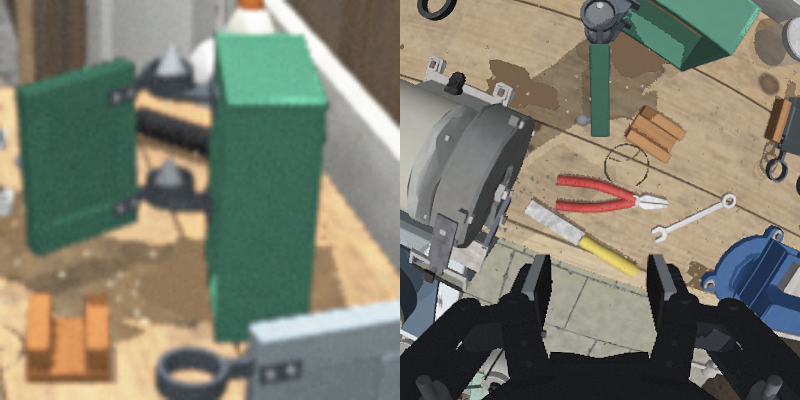

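The door hangs on both pintles, at (170,80) and (170,185) in the left crop. It is upright, the gripper is clear of it, and the grey door has not been touched.

Emit:
shift_gripper --steps "0 0 0 0 0 0 0.05 | 0 0 0 0 0 0 0.05 | 0 0 0 0 0 0 0.05"

```text
time: 9.7
tool_pos: [0.4041, -0.317, 0.3208]
tcp_rot: [-0.0, 0.981, 0.193, -0.0]
ft_force: [-0.8, -0.5, -0.3]
grip_width: 0.0498
finger_force: 0.0
```

```bash
python3 -c "
from h import *
print(r.hand_in())"
```

```text
the job is handed in; nothing more can be done
None
```

The green door is hung upright and, as far as the last pictures show, fully down on both pintles; I let go, left the grey door untouched, and handed the job in at about 9.7 s (no verdict was returned).

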